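# Test centrifuge adapter sleeves on the angled gauge pin and sort them

### The arm

A 6-joint arm with a two-finger parallel gripper is mounted at the origin on the work surface. World frame = base frame: x ahead of the robot, y to its left, z up, the work surface at z = 0. Lengths are in m, angles in rad, forces in N, time in s.
With the tool pointing down it reaches from about 0.35 to 0.775 m from the base axis. Payload 5.5 kg.
Tool frame: the origin (TCP) lies between the finger pads; the fingertips stand 19 mm ahead of it and the grasp point (between the pads) is the TCP; z points along the fingers, y is the line along which they close (so a half turn about z gives the same grasp; the last joint's range is limited). The gripper opens to 85 mm and grips with 20 to 120 N. Pads are 22 mm wide; open, the fingers measure 114 mm over their backs; the gripper's body (76 mm by 85 mm) begins 54 mm behind the grasp point. The pads swing forward as they close: fully open they stand 13 mm farther back than shut.
Start: joints at [1.115, 0.313, 0.046, 1.304, 0, 1.431], TCP at [0.179, 0.547, 0.25] pointing down, gripper open.
Joint ranges: [-2.76, 2.76], [-0.86, 1.69], [-1.03, 1.26], [-2.2, 2.34], [-1.47, 1.5], [-3.14, 3.14]. Speed limits (rad/s): [2.57, 2.57, 3.14, 3.14, 3.14, 3.14].

### API

Orientations are given as a unit quaternion [w, x, y, z].
In Python, from workcell import env gives the robot as it stands.
- The arm moves only by the shell command python3 -m pendant 'ROWS' [FORCE]. ROWS is JSON, a list of rows, each an object with "travel": the shift along the tool's x, y, z scaled (see below), a list of three; "rot": the turn, a rotation vector about the tool's x, y, z scaled (see below), a list of three; "fingers": the opening, from -1 (shut) to 1 (fully open). In form: [{"travel": [dx, dy, dz], "rot": [wx, wy, wz], "fingers": fingers}, ...]. A call has 1 to 10 rows; each row is the pose to reach, as a shift and turn from the pose commanded when the call began, along the tool's axes at that moment; what a row does not reach only later rows make up. The controller multiplies each number of a shift by 0.12 m and each number of a turn by 60 degrees. A row lasts 1/10 s, in which the tool goes at most 50 mm and 8.59 degrees, less where a joint would pass 70% of its speed; a pose out of reach is approached as far as the arm can. A call with a number of a shift or a turn outside -1 to 1 is refused whole. A call with a gripper value outside its range is refused whole. The fingers move at their own pace and stop on an object; FORCE is the grip in N (left out, the last holds). Time passes only in rows, so rows that repeat a pose let the fingers close. It gives the time, the measured TCP pose, the force, the opening and the grip force at its end, in the units of the state.
- env.get_state(): the state, without advancing time (a new reading comes with each control period).
- env.read_camera(name): name is "scene" or "side" or "wrist"; returns (picture, depth): 400x640x3 uint8, blue, green, red; 400x640 float32, m along the optical axis (not along the pixel's ray), 0 where there is no reading.
- env.camera_model(name): a dict with "fovy" (degrees; the focal length in pixels is half the picture's height over the tangent of half this angle, whatever the lens; pixels are square), "cx", "cy" (the principal point, pixels), "k1" (the pictures are not rectified: a ray, as slopes to the right and down, at radius r is drawn at 1 + k1 r^2 times it, then the intrinsics apply), "rvec" (rotation vector, rad) and "tvec" (3), from world to camera coordinates, as OpenCV has them; the wrist camera has in their place "T_tool_cam" (4x4, takes a point from camera to tool coordinates, whose origin is the TCP and whose axes are the flange's). Camera axes: x right, y down, z forward; pixel columns grow to the right and rows downward; lengths in m; the calibration is good to about 2 mm. A picture is of the moment at which its call begins: read the wrist's pose just before it. camera_model takes no time and is no camera call.
- env.hand_in(): hands the job in; it is judged then, once.
Trained networks look in the newest picture that a camera, given by its name, has taken for a name from the list of things; names that differ only in an ending like _2 or _b are one class to them, and where a whole thing is asked for, a point or a joint stands for the part that bears it (a point fixed in the world has none). Each returns a list of dicts, best first, with "conf" (0 to 1); they miss things now and then, are a little off and sometimes report something else, mostly with a low value. They report only what shows in the picture. A call takes as long as a camera call. They do not tell look-alikes from the thing itself.
- env.outline_of(camera, target): "mask" (400x640 bool, what is visible of it) and "xy" ([column, row] in pixels, amid what is visible of it).
The state is a dict: "clock": time; "joint_pos": joint angles; "qvel": joint speeds; "tau": joint torques, N m; "tcp_pos": TCP position; "orientation": TCP orientation; "wrist_force": force on the tool from outside, world axes, zero at the start; "ft_torque": the same for the moment, N m; "finger_gap": finger opening in m; "grip_force": force on a finger pad.
Only numpy, scipy, OpenCV 4.12 (cv2) and the standard library are available. Lean on these libraries where they do the work, as an engineer would, in place of code of your own. Each camera call takes 0.05 s, during which the arm holds its last target. There are 200 camera calls.

### The job

Check the two blue adapter sleeves one at a time: slide the sleeve mouth first along the leaning gauge pin, gently, without ramming it, as far as it will go, and let it stay there for a moment. If it goes fully home onto the dark seat, set it down over the white post in the green tray; if it stops short, stand it mouth down in the red tray; only then take the other sleeve and do the same. Leave the bottle, the dish and the timer where they are.

Things in the scene. Friction and masses are not known exactly. Their poses are not given: they have to be found in the camera images.
- sleeve_1: one of two look-alike blue plastic sleeves: cylinder 32 mm across, 60 mm tall, closed top, standing mouth down; bore 18 mm across, 50 mm deep if sound; a faulty one is narrowed deep inside and stops over 10 mm short on the pin (from outside nobody can tell which, if any). Origin: centre of the open mouth (underside); z points along its axis to the closed top
- sleeve_2: one of two look-alike blue plastic sleeves: cylinder 32 mm across, 60 mm tall, closed top, standing mouth down; bore 18 mm across, 50 mm deep if sound; a faulty one is narrowed deep inside and stops over 10 mm short on the pin (from outside nobody can tell which, if any). Origin: centre of the open mouth (underside); z points along its axis to the closed top
- pin: steel gauge pin, 16 mm across, 45 mm long, last 6 mm tapering to 11 mm, on a dark round seat 36 mm across over a fixed 100 x 90 mm base; leans 0.40 rad from vertical, tip towards the robot. Origin: centre of the seat face, where the pin begins, 52 mm above the bench; z points along the pin to its tip, y is level. Fully home: the sleeve's mouth rests on the seat
- tray_good: green plastic tray, open on top, 110 x 110 mm, rim 22 mm high, walls and floor 4 mm thick, fixed. Origin: centre of its underside; at its centre a white upright post 10 mm across rises 44 mm above the floor. For sleeves that go fully home
- tray_reject: red plastic tray, open on top, 110 x 110 mm, rim 22 mm high, walls and floor 4 mm thick, fixed. Origin: centre of its underside. For sleeves that stop short
- bottle: amber bottle with a blue cap, 68 mm across, 140 mm tall, loose, to be left alone. Origin: centre of its underside
- dish: round covered culture dish, 92 mm across, 19 mm tall, loose, to be left alone. Origin: centre of its underside
- timer: white bench timer 45 x 60 x 18 mm, loose, to be left alone. Origin: centre of its underside
Not all that is in view belongs to the job. What is shaped like the sleeve_2 but brown is not meant.

How it is judged:
By the outcome, as a careful person would: the job done as asked, in the order asked, and still so for the second after the job is handed in, with the robot touching nothing.
It also fails if it takes over 67 s, if anything falls off the work surface, if the arm or the gripper's body presses on something with over 40 N, if the wrist force passes 120 N, or if a joint passes its speed limit or range.

## Working session

There is one attempt and no reset: what is moved stays moved. The work goes in short steps, Python scripts to look and compute and a shell command to move; the robot and the scene stay as the last step left them, time stands still between calls to the robot, and variables do not carry over. Pictures are saved under pics/ and viewed, at most 10 in all, crops included, and the job is handed in when it is done.

```bash
ls; mkdir -p pics; cat > h.py <<'E'
import numpy as np,cv2
from scipy.spatial.transform import Rotation as R
from workcell import env
def K(m):
    f=200/np.tan(np.radians(m["fovy"])/2);return f
def T_wc(cam,st=None):
    m=env.camera_model(cam);T=np.eye(4)
    if "rvec" in m:
        r=R.from_rotvec(np.ravel(m["rvec"])).as_matrix();T[:3,:3]=r.T;T[:3,3]=-r.T@np.ravel(m["tvec"])
    else:
        st=st or env.get_state();q=st["orientation"];B=np.eye(4)
        B[:3,:3]=R.from_quat([q[1],q[2],q[3],q[0]]).as_matrix();B[:3,3]=st["tcp_pos"];T=B@np.array(m["T_tool_cam"])
    return T
def cloud(cam,depth,T):
    m=env.camera_model(cam);f=K(m);v,u=np.mgrid[0:400,0:640].astype(float)
    D=np.array([m["k1"],0,0,0,0]);Km=np.array([[f,0,m["cx"]],[0,f,m["cy"]],[0,0,1]])
    p=cv2.undistortPoints(np.stack([u.ravel(),v.ravel()],1)[:,None],Km,D)[:,0]
    P=np.c_[p*depth.ravel()[:,None],depth.ravel()]
    return (P@T[:3,:3].T+T[:3,3]).reshape(400,640,3)
def shot(cam):
    T=T_wc(cam);im,d=env.read_camera(cam);return im,d,cloud(cam,d,T)
E
cat > a.py <<'E'
from h import *
print(env.get_state())
for c in ["scene","side"]:
    im,d,P=shot(c);cv2.imwrite(f"pics/{c}0.png",im);np.savez(f"{c}0.npz",im=im,d=d,P=P)
    print(c,T_wc(c)[:3,3])
    for t in ["sleeve_1","pin","tray_good","tray_reject","bottle","dish","timer"]:
        for o in env.outline_of(c,t):
            M=o["mask"]&(d>0);q=P[M]
            if len(q)>5: print(t,round(o["conf"],2),np.round(o["xy"]),M.sum(),*[np.round(np.percentile(q,k,axis=0),3) for k in(2,50,98)])
E
python3 a.py
```

```text
pics
{'clock': 0.0, 'joint_pos': array([ 1.11538629e+00,  3.13982453e-01,  4.49564304e-02,  1.30359806e+00,
       -1.41990916e-05,  1.43118311e+00]), 'qvel': array([ 0.0007524 , -0.00047801, -0.0004876 ,  0.00062764,  0.00055869,
        0.00186719]), 'tau': array([ 5.10592799e-04, -4.80630255e+01,  2.98534030e+01,  1.94238068e-02,
        6.86060787e-06, -4.20471594e-06]), 'tcp_pos': array([0.17838379, 0.54611719, 0.24940983]), 'orientation': array([-2.61108095e-04,  1.57243040e-01,  9.87559513e-01, -8.75810415e-04]), 'wrist_force': array([-0.10591329, -0.23518467,  0.19501921]), 'ft_torque': array([-0.02530021,  0.02127891,  0.02931731]), 'grip_force': 0.0, 'finger_gap': 0.08511267842735963}
scene [ 0.86143753 -0.539468    0.90518448]
sleeve_1 0.74 [324. 179.] 296 [0.502 0.084 0.002] [0.52  0.093 0.045] [0.532 0.114 0.062]
sleeve_1 0.65 [256. 228.] 328 [ 0.436 -0.118  0.002] [ 0.455 -0.109  0.049] [ 0.464 -0.089  0.062]
sleeve_1 0.61 [346. 165.] 290 [ 0.522  0.164 -0.   ] [0.54  0.17  0.043] [0.551 0.196 0.062]
sleeve_1 0.57 [299. 145.] 297 [ 0.349  0.15  -0.001] [0.399 0.159 0.03
[... 1320 characters left out ...]
6 0.028 0.055] [0.669 0.045 0.093]
tray_good 0.94 [301. 331.] 3215 [ 0.453 -0.404 -0.   ] [ 0.508 -0.346  0.004] [ 0.564 -0.288  0.023]
tray_reject 0.77 [269. 127.] 1124 [ 0.468  0.274 -0.002] [0.523 0.34  0.005] [0.579 0.397 0.023]
tray_reject 0.5 [290. 212.] 433 [ 0.508 -0.059 -0.001] [ 0.529 -0.034  0.017] [0.552 0.02  0.022]
bottle 0.61 [398. 286.] 1796 [ 0.67  -0.332  0.007] [ 0.694 -0.316  0.086] [ 0.728 -0.284  0.141]
dish 0.73 [330. 136.] 643 [ 0.635  0.222 -0.001] [0.675 0.257 0.017] [0.719 0.308 0.021]
dish 0.35 [273. 128.] 1095 [ 0.468  0.274 -0.001] [0.524 0.339 0.005] [0.579 0.394 0.023]
timer 0.77 [289. 212.] 429 [ 0.507 -0.059  0.   ] [ 0.529 -0.035  0.017] [0.551 0.002 0.022]
```

```bash
python3 - <<'E'
import cv2
im=cv2.imread("pics/scene0.png")
cv2.imwrite("pics/c1.png",cv2.resize(im[110:290,220:460],None,fx=3.3,fy=3.3,interpolation=cv2.INTER_CUBIC))
E
```

```text
(no output)
```

View pics/scene0.png

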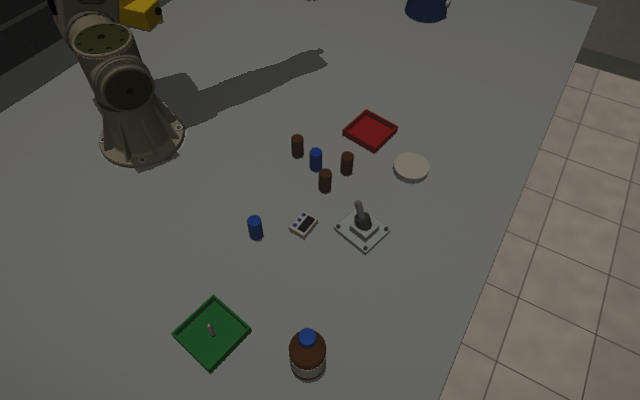

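View pics/c1.png

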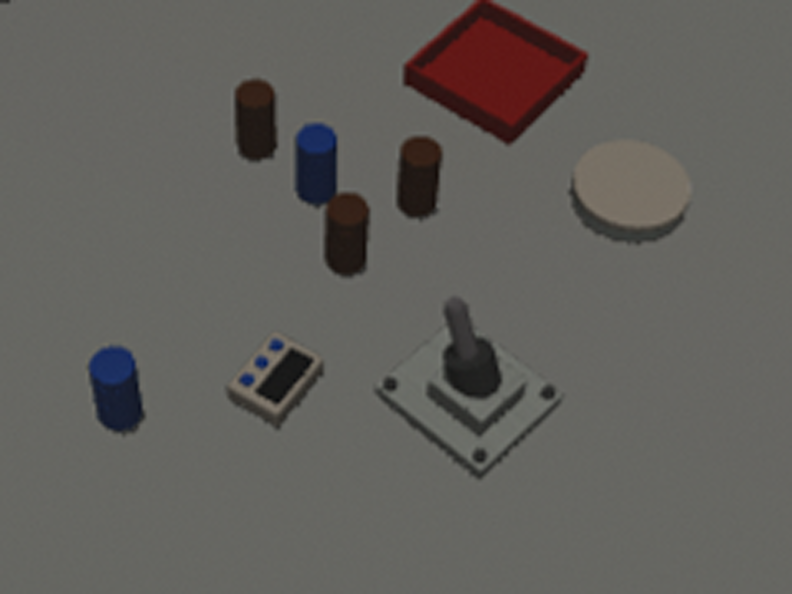

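The picture shows the blue sleeves at (255,228) and (316,160), the latter among three brown decoys. The pin is at (360,215) and leans towards the robot. The green tray is at (212,333), the red one at (370,130). Next I fit the positions.

```bash
cat > b.py <<'E'
from h import *
from scipy.optimize import least_squares
for c in ["scene","side"]:
    Z=np.load(f"{c}0.npz");P=Z["P"];d=Z["d"];F=P[(d>0)]
    def near(x,y,r,z0,z1): return F[(np.hypot(F[:,0]-x,F[:,1]-y)<r)&(F[:,2]>z0)&(F[:,2]<z1)]
    print(c,"bench z",np.median(near(.45,0,.05,-.05,.05)[:,2]))
    for n,x,y in [("A",.449,-.105),("B",.46,.146),("br",.394,.166),("br",.516,.098),("br",.535,.177)]:
        q=near(x,y,.03,.015,.057)  # side wall points
        cam=T_wc(c)[:3,3]
        s=least_squares(lambda p:np.hypot(q[:,0]-p[0],q[:,1]-p[1])-.016,[x,y],loss="soft_l1",f_scale=.001).x
        t=near(x,y,.03,.056,.07);print(n,len(q),"side-fit",s.round(4),"top",len(t),t.mean(0).round(4),((t.max(0)+t.min(0))/2).round(4))
    for n,x,y in [("good",.51,-.344),("rej",.524,.337)]:
        t=near(x,y,.09,.015,.03);r=cv2.minAreaRect((t[:,:2]*1000).astype(np.float32));print(n,r)
        p=near(x,y,.03,.02,.06);print(" post",len(p),p.mean(0).round(4) if len(p) else "",p[:,2].max() if len(p) else "")
    q=near(.655,.03,.08,.005,.02);print("base",cv2.minAreaRect((q[:,:2]*1000).astype(np.float32)))
    q=near(.64,.03,.06,.03,.12)
    def res(p):  # ox,oy,tilt,az ; cylinders pin
        a=np.array([np.sin(p[2])*np.cos(p[3]),np.sin(p[2])*np.sin(p[3]),np.cos(p[2])])
        v=q-[p[0],p[1],.052];s=v@a;rr=np.linalg.norm(v-np.outer(s,a),axis=1);k=(s>.006)&(s<.037)
        return np.where(k,np.clip(rr-.008,-.01,.01),0)
    for w in (0,1):
        f=(lambda p:res([p[0],p[1],.4,p[2]])) if not w else res
        g=least_squares(f,[.655,.03,np.pi] if not w else [.655,.03,.4,np.pi],loss="soft_l1",f_scale=.001,x_scale=[.01,.01,.1] if not w else [.01,.01,.1,.1],diff_step=1e-4)
        print("pin",g.x.round(4),g.cost)
    hi=q[q[:,2]>.085];print("tip",len(hi),hi.mean(0).round(4),q[:,2].max())
E
python3 b.py
```

```text
scene bench z 0.00036320142583634585
A 143 side-fit [ 0.448  -0.1014] top 138 [ 0.4497 -0.1029  0.0602] [ 0.449  -0.1026  0.0606]
B 139 side-fit [0.46   0.1513] top 101 [0.4614 0.1492 0.0599] [0.4607 0.1495 0.0603]
br 131 side-fit [0.3943 0.168 ] top 92 [0.3953 0.1658 0.0596] [0.3947 0.1667 0.0597]
br 141 side-fit [0.5154 0.1021] top 111 [0.5167 0.1005 0.0599] [0.5154 0.102  0.0608]
br 136 side-fit [0.5348 0.1807] top 103 [0.536  0.1783 0.0598] [0.5358 0.1802 0.06  ]
good ((510.9931335449219, -342.3854064941406), (111.10458374023438, 111.9560775756836), 79.39590454101562)
 post 45 [ 0.5132 -0.3432  0.037 ] 0.0495906085341693
rej ((526.2304077148438, 336.3736572265625), (115.3817138671875, 111.8666000366211), 81.47372436523438)
 post 0  
base ((650.8909912109375, 29.586414337158203), (101.12379455566406, 141.87217712402344), 77.06919860839844)
pin [0.6573 0.0255 2.9485] 0.0001346262483738053
pin [0.6572 0.0254 0.3892 2.9259] 0.00013461333937709444
tip 45 [0.6364 0.0372 0.0911] 0.0991740959386419
side bench z -0.0005549309518175782
A 197 side-fit [ 0.4479 -0.1035] top 128 [ 0.448  -0.1
[... 218 characters left out ...]
e-fit [0.5156 0.1001] top 89 [0.5149 0.0978 0.0588] [0.515  0.098  0.0601]
br 157 side-fit [0.5348 0.1787] top 81 [0.5342 0.1755 0.0588] [0.5352 0.1765 0.0593]
good ((509.2652282714844, -345.2315673828125), (113.21880340576172, 109.9209213256836), 79.88941955566406)
 post 50 [ 0.5093 -0.3478  0.0355] 0.04771673306668589
rej ((525.1519165039062, 334.14544677734375), (119.28675842285156, 111.30056762695312), 79.41146087646484)
 post 0  
base ((653.2504272460938, 31.147945404052734), (94.26390075683594, 98.67218017578125), 76.37069702148438)
pin [0.6478 0.0198 2.7313] 0.00010780100226365533
pin [0.6484 0.0339 0.3906 2.8006] 3.290489397077471e-05
tip 35 [0.6337 0.0347 0.0903] 0.09521233365182313
```

```bash
cat > plan.py <<'E'
import sys
from h import *
AZ=2.907
def pose(kind,az=AZ,tilt=.4):
    t=tilt if kind=="tilt" else 0.
    a=np.array([np.sin(t)*np.cos(az),np.sin(t)*np.sin(az),np.cos(t)])
    z=-a;y=np.array([np.sin(az),-np.cos(az),0]);return np.c_[np.cross(y,z),y,z]
def plan(p,kind="down",az=AZ,tilt=.4):
    st=env.get_state();q=st["orientation"];Rc=R.from_quat([q[1],q[2],q[3],q[0]]).as_matrix()
    d=Rc.T@(np.array(p)-st["tcp_pos"])/.12
    w=np.degrees(R.from_matrix(Rc.T@pose(kind,az,tilt)).as_rotvec())/60
    print("t",round(st["clock"],2),"tcp",st["tcp_pos"].round(4),"| travel",d.round(4),"n>=",int(np.ceil(np.abs(d).max())),"dist",round(np.linalg.norm(d)*.12,3),"rot",w.round(3),"| F",st["wrist_force"].round(1),"gap",round(st["finger_gap"],4),"grip",round(st["grip_force"],1))
if __name__=="__main__":
    a=sys.argv;plan([float(v) for v in a[1:4]],a[4] if len(a)>4 else "down",*[float(v) for v in a[5:]])
E
python3 plan.py .46 .149 .16
```

```text
t 0.8 tcp [0.1786 0.5466 0.2504] | travel [-3.258  -2.4216  0.7526] n>= 4 dist 0.495 rot [ 0.     0.    -0.078] | F [ 0.1 -0.1 -0.3] gap 0.0854 grip 0.0
```

```bash
for i in 1 2 3; do python3 -m pendant '[{"travel":[-0.815,-0.605,0.188],"rot":[0,0,0],"fingers":0.5},{"travel":[-0.815,-0.605,0.188],"rot":[0,0,0],"fingers":0.5},{"travel":[-0.815,-0.605,0.188],"rot":[0,0,0],"fingers":0.5}]' 40; done
python3 -m pendant '[{"travel":[-0.815,-0.605,0.188],"rot":[0,0,-0.078],"fingers":0.5},{"travel":[-0.815,-0.605,0.188],"rot":[0,0,-0.078],"fingers":0.5},{"travel":[-0.815,-0.605,0.188],"rot":[0,0,-0.078],"fingers":0.5},{"travel":[-0.815,-0.605,0.188],"rot":[0,0,-0.078],"fingers":0.5},{"travel":[-0.815,-0.605,0.188],"rot":[0,0,-0.078],"fingers":0.5}]'
cat > w.py <<'E'
import sys
from h import *
n=sys.argv[1]
im,d,P=shot("wrist");cv2.imwrite(f"pics/{n}.png",im);np.savez(f"{n}.npz",im=im,d=d,P=P)
E
python3 w.py w1; python3 plan.py .46 .149 .043
python3 - <<'E'
import numpy as np,cv2
Z=np.load("w1.npz");P=Z["P"];d=Z["d"];F=P[d>0]
print(F.min(0),F.max(0))
for x,y in [(.46,.149),(.394,.166),(.516,.1),(.535,.178)]:
    t=F[(np.hypot(F[:,0]-x,F[:,1]-y)<.03)&(F[:,2]>.056)&(F[:,2]<.07)]
    if len(t)>20: print(len(t),cv2.minEnclosingCircle((t[:,:2]*1000).astype(np.float32)),t.mean(0).round(4))
E
```

```text
clock: 1.1
tcp_pos: [0.2498, 0.4445, 0.227]
orientation: [-0.0, 0.158, 0.987, -0.001]
wrist_force: [0.1, 0.2, -0.6]
finger_gap: 0.0637
grip_force: 0.0
clock: 1.4
tcp_pos: [0.3205, 0.3451, 0.2046]
orientation: [0.0, 0.158, 0.987, -0.001]
wrist_force: [-0.5, 1.0, 0.5]
finger_gap: 0.0639
grip_force: 0.0
clock: 1.7
tcp_pos: [0.3913, 0.2458, 0.1822]
orientation: [0.0, 0.159, 0.987, -0.0]
wrist_force: [-0.1, 0.8, 0.1]
finger_gap: 0.0637
grip_force: 0.0
clock: 2.2
tcp_pos: [0.4602, 0.1487, 0.16]
orientation: [-0.0, 0.118, 0.993, 0.0]
wrist_force: [-0.6, 0.8, 0.0]
finger_gap: 0.0643
grip_force: 0.0
t 2.25 tcp [0.4598 0.1493 0.1601] | travel [-0.0026 -0.0026  0.976 ] n>= 1 dist 0.117 rot [ 0.    -0.001  0.   ] | F [ 0.6  0.5 -0.1] gap 0.0644 grip 0.0
[ 0.26795053 -0.21370349 -0.00237669] [0.72884122 0.41488134 0.23932034]
1716 ((459.9169616699219, 150.06813049316406), 15.91541576385498) [0.4593 0.1503 0.0605]
2072 ((394.1279296875, 166.72140502929688), 15.867814064025879) [0.3942 0.1667 0.0607]
1415 ((515.6354370117188, 100.71995544433594), 16.2895565032959) [0.5145 0.1017 0.0604]
1164 ((534.983154296875, 178.3052520751953), 16.546106338500977) [0.5337 0.1769 0.0605]
```

View pics/w1.png

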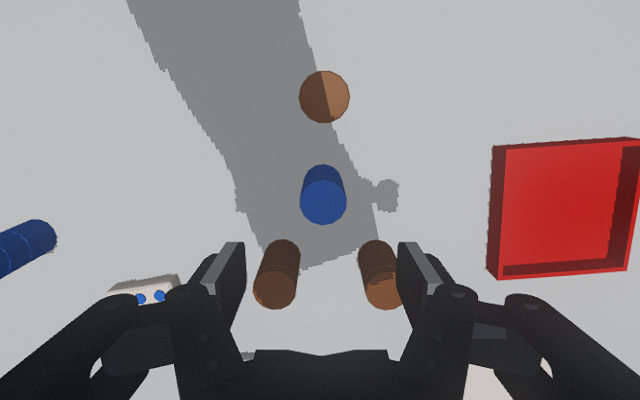

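The wrist view has the blue sleeve at (323,200) with brown ones on three sides. The fit puts it at (0.4597, 0.150), so the fingers clear the others. I'll descend and grasp.

```bash
python3 -m pendant '[{"travel":[0,0.003,0.4],"rot":[0,0,0],"fingers":0.5},{"travel":[0,0.003,0.7],"rot":[0,0,0],"fingers":0.5},{"travel":[0,0.003,0.97],"rot":[0,0,0],"fingers":0.5},{"travel":[0,0.003,0.97],"rot":[0,0,0],"fingers":0.5},{"travel":[0,0.003,0.97],"rot":[0,0,0],"fingers":-0.8},{"travel":[0,0.003,0.97],"rot":[0,0,0],"fingers":-0.8},{"travel":[0,0.003,0.97],"rot":[0,0,0],"fingers":-0.8},{"travel":[0,0.003,0.97],"rot":[0,0,0],"fingers":-0.8}]' 45
python3 plan.py .55 .08 .25
```

```text
clock: 3.05
tcp_pos: [0.462, 0.1502, 0.0459]
orientation: [0.002, 0.117, 0.993, 0.001]
wrist_force: [-1.5, 0.5, 8.0]
finger_gap: 0.0312
grip_force: 45.1
t 3.05 tcp [0.462  0.1502 0.0459] | travel [-0.8546 -0.3949 -1.6991] n>= 2 dist 0.233 rot [0.002 0.003 0.001] | F [-1.5  0.5  8. ] gap 0.0312 grip 45.1
```

```bash
python3 -m pendant '[{"travel":[0,0,-0.3],"rot":[0,0,0],"fingers":-0.8},{"travel":[0,0,-0.7],"rot":[0,0,0],"fingers":-0.8},{"travel":[0,0,-1],"rot":[0,0,0],"fingers":-0.8},{"travel":[0,0,-1],"rot":[0,0,0],"fingers":-0.8}]'
python3 plan.py .604 .040 .176 tilt
```

```text
clock: 3.45
tcp_pos: [0.4643, 0.15, 0.1701]
orientation: [0.006, 0.117, 0.993, 0.002]
wrist_force: [0.4, -0.3, -0.6]
finger_gap: 0.0312
grip_force: 45.0
t 3.45 tcp [0.4643 0.15   0.1701] | travel [-1.3458 -0.6214 -0.037 ] n>= 2 dist 0.178 rot [ 0.004 -0.372 -0.   ] | F [ 0.4 -0.3 -0.6] gap 0.0312 grip 45.0
```

```bash
python3 -m pendant '[{"travel":[-0.3,-0.15,-0.02],"rot":[0,0,0],"fingers":-0.8},{"travel":[-0.673,-0.31,-0.05],"rot":[0,0,0],"fingers":-0.8},{"travel":[-0.673,-0.31,-0.05],"rot":[0,0,0],"fingers":-0.8}]'
python3 -m pendant '[{"travel":[-0.4,-0.2,0],"rot":[0,-0.14,0],"fingers":-0.8},{"travel":[-0.673,-0.31,0],"rot":[0,-0.28,0],"fingers":-0.8},{"travel":[-0.673,-0.31,0],"rot":[0,-0.372,0],"fingers":-0.8},{"travel":[-0.673,-0.31,0],"rot":[0,-0.372,0],"fingers":-0.8},{"travel":[-0.673,-0.31,0],"rot":[0,-0.372,0],"fingers":-0.8},{"travel":[-0.673,-0.31,0],"rot":[0,-0.372,0],"fingers":-0.8}]'
python3 plan.py .604 .040 .176 tilt
cat > s.py <<'E'
from h import *
n=__import__("sys").argv[1]
for c in ["wrist","scene","side"]:
    st=env.get_state();im,d,P=shot(c);cv2.imwrite(f"pics/{n}_{c}.png",im);np.savez(f"{n}_{c}.npz",im=im,d=d,P=P,tcp=st["tcp_pos"],q=st["orientation"])
    for t in ["pin","sleeve_1"]:
        for o in env.outline_of(c,t):
            M=o["mask"]&(d>0);q=P[M];
            if len(q)>5: print(c,t,round(o["conf"],2),o["xy"],M.sum(),np.median(q,0).round(3))
E
python3 s.py p1
```

```text
clock: 3.75
tcp_pos: [0.5353, 0.0916, 0.1705]
orientation: [0.003, 0.119, 0.993, -0.0]
wrist_force: [-0.3, 0.8, 0.7]
finger_gap: 0.0313
grip_force: 45.0
clock: 4.35
tcp_pos: [0.6014, 0.0399, 0.1709]
orientation: [0.192, 0.114, 0.974, -0.022]
wrist_force: [-0.1, 0.0, -0.7]
finger_gap: 0.0315
grip_force: 45.0
t 4.35 tcp [0.6014 0.0399 0.1709] | travel [-0.0352  0.0061 -0.0312] n>= 1 dist 0.006 rot [ 0.001 -0.01   0.001] | F [-0.1  0.  -0.7] gap 0.0315 grip 45.0
wrist pin 0.61 [329.8, 184.1] 1677 [0.64  0.039 0.052]
wrist sleeve_1 0.7 [317.7, 271.9] 8727 [0.593 0.042 0.181]
scene pin 0.54 [360.2, 218.4] 394 [0.652 0.032 0.052]
scene sleeve_1 0.84 [256.5, 228.0] 328 [ 0.455 -0.109  0.048]
scene sleeve_1 0.82 [298.1, 146.4] 250 [0.4   0.157 0.045]
scene sleeve_1 0.74 [348.6, 182.1] 305 [0.614 0.032 0.161]
scene sleeve_1 0.69 [324.3, 180.7] 253 [0.521 0.091 0.039]
side pin 0.72 [332.2, 178.7] 285 [0.648 0.028 0.053]
side sleeve_1 0.77 [278.7, 172.4] 285 [0.514 0.088 0.039]
side sleeve_1 0.72 [258.5, 233.9] 382 [ 0.448 -0.115  0.042]
side sleeve_1 0.62 [227.7, 160.7] 284 [0.394 0.154 0.039]
side sleeve_1 0.58 [281.8, 152.5] 227 [0.534 0.167 0.044]
side sleeve_1 0.45 [323.3, 153.9] 151 [0.613 0.025 0.145]
```

View pics/p1_wrist.png

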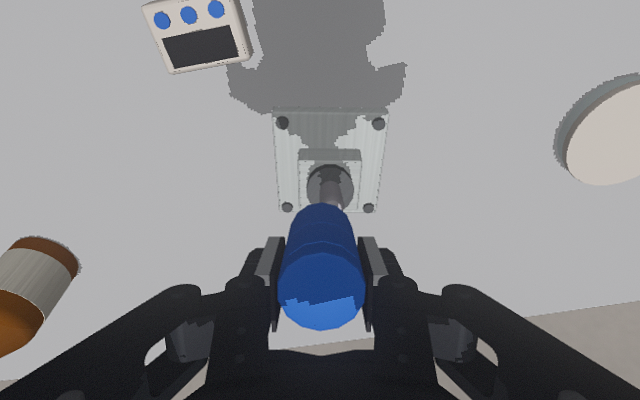

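```bash
cat > fit.py <<'E'
from h import *
import sys
from scipy.optimize import least_squares
def toolT(Z):
    q=Z["q"];return R.from_quat([q[1],q[2],q[3],q[0]]).as_matrix(),Z["tcp"]
def fit_sleeve(Z):
    Rt,t=toolT(Z);im=Z["im"].astype(int);P=(Z["P"]-t)@Rt
    m=(im[...,0]>im[...,2]*1.8)&(im[...,0]>40)&(np.abs(P)[...,:2].max(-1)<.04)&(P[...,2]>-.03)&(P[...,2]<.06)&(Z["d"]>0)
    q=P[m];top=q[:,2].min()
    s=q[(q[:,2]>-.008)]
    f=lambda p:np.linalg.norm(np.c_[s[:,0]-p[0]-p[2]*s[:,2],s[:,1]-p[1]-p[3]*s[:,2]],axis=1)-.016
    r=least_squares(f,[0,0,0,0],loss="soft_l1",f_scale=.0005)
    cap=q[(q[:,2]<np.percentile(q[:,2],3)+.003)]
    print("sleeve n",len(s),"ctr@tcp",r.x[:2].round(4),"slope",r.x[2:].round(3),"rms",np.sqrt((r.fun**2).mean()).round(5),"zrange",np.percentile(q[:,2],[.5,3,97,99.5]).round(4))
    return r.x
def fit_pin(Z,o0=(.655,.028)):
    P=Z["P"];d=Z["d"];im=Z["im"].astype(int);F=P[(d>0)&(im.max(-1)-im.min(-1)<45)]
    b=F[(np.hypot(F[:,0]-.655,F[:,1]-.03)<.075)&(F[:,2]>.006)&(F[:,2]<.02)]
    print("base",len(b),cv2.minAreaRect((b[:,:2]*1000).astype(np.float32)),np.median(b[:,2]))
    q=F[(np.hypot(F[:,0]-.64,F[:,1]-.03)<.06)&(F[:,2]>.03)&(F[:,2]<.11)]
    def fs(p,full=False):
        az=p[2];a=np.array([np.sin(.4)*np.cos(az),np.sin(.4)*np.sin(az),np.cos(.4)])
        v=q-[p[0],p[1],.052];s=v@a;rr=np.linalg.norm(v-np.outer(s,a),axis=1);return s,rr
    def f(p):
        s,rr=fs(p);k=(s>.004)&(s<.038)
        k2=(s<-.002)&(s>-.012)
        e=np.where(k,np.clip(rr-.008,-.006,.006),0);e2=np.where(k2,np.clip(rr-.018,-.004,.004),0)
        return np.r_[e,e2,(p[2]-2.907)*.05]
    best=min((least_squares(f,[o0[0]+i,o0[1]+j,2.907],loss="soft_l1",f_scale=.0005,diff_step=1e-5) for i in(-.004,0,.004) for j in(-.004,0,.004)),key=lambda r:r.cost/1)
    s,rr=fs(best.x);k=(s>.004)&(s<.038)&(rr<.014);print("pin",best.x.round(4),best.cost,"n",k.sum(),"r",rr[k].mean().round(4),"seat s",np.percentile(s[(abs(s)<.004)&(rr>.009)&(rr<.017)],[10,50,90]).round(4))
    return best.x
if __name__=="__main__":
    n=sys.argv[1]
    for c in ["wrist","scene","side"]:
        Z=np.load(f"{n}_{c}.npz");print(c);fit_pin(Z);
        try: fit_sleeve(Z)
        except Exception as e: print(e)
E
python3 fit.py p1
```

```text
wrist
base 7506 ((654.7808227539062, 34.115028381347656), (90.27149200439453, 101.7800521850586), 75.66131591796875) 0.012575741097991977fit.py:30: RuntimeWarning: Mean of empty slice.
  s,rr=fs(best.x);k=(s>.004)&(s<.038)&(rr<.014);print("pin",best.x.round(4),best.cost,"n",k.sum(),"r",rr[k].mean().round(4),"seat s",np.percentile(s[(abs(s)<.004)&(rr>.009)&(rr<.017)],[10,50,90]).round(4))
  ret = ret.dtype.type(ret / rcount)
Traceback (most recent call last):
  File "fit.py", line 35, in <module>
    Z=np.load(f"{n}_{c}.npz");print(c);fit_pin(Z);
                                       ~~~~~~~^^^
  File "fit.py", line 30, in fit_pin
    s,rr=fs(best.x);k=(s>.004)&(s<.038)&(rr<.014);print("pin",best.x.round(4),best.cost,"n",k.sum(),"r",rr[k].mean().round(4),"seat s",np.percentile(s[(abs(s)<.004)&(rr>.009)&(rr<.017)],[10,50,90]).round(4))
                                                                                                                                       ~~~~~~~~~~~~~^^^^^^^^^^^^^^^^^^^^^^^^^^^^^^^^^^^^^^^^^^^^^^^^^
IndexError: index -1 is out of bounds for axis 0 with size 0
```

```bash
python3 - <<'E'
s=open("fit.py").read()
i=s.index("    def fs(p");j=s.index("if __name__")
s=s[:i]+'''    def fs(p,v=None):
        az=p[2];a=np.array([np.sin(.4)*np.cos(az),np.sin(.4)*np.sin(az),np.cos(.4)])
        v=(q if v is None else v)-[p[0],p[1],.052];s=v@a;return s,np.linalg.norm(v-np.outer(s,a),axis=1)
    x=np.array([*o0,2.895])
    for it in range(6):
        s,rr=fs(x);A=q[(s>.005)&(s<.037)&(rr<.013)];B=q[(s<-.003)&(s>-.012)&(np.abs(rr-.018)<.005)]
        g=lambda p:np.r_[fs(p,A)[1]-.008,fs(p,B)[1]-.018,(p[2]-2.895)*.1]
        r=least_squares(g,x,loss="soft_l1",f_scale=.0005);x=r.x
    s,rr=fs(x);c=(abs(s)<.006)&(rr>.010)&(rr<.017)
    print("pin",x.round(4),"n",len(A),len(B),"rms",np.sqrt((r.fun**2).mean()).round(5),"r",fs(x,A)[1].mean().round(4) if len(A) else "","seat s",np.median(s[c]).round(4) if c.any() else "")
    return x
'''+s[j:]
open("fit.py","w").write(s)
E
python3 fit.py p1
```

```text
wrist
base 7506 ((654.7808227539062, 34.115028381347656), (90.27149200439453, 101.7800521850586), 75.66131591796875) 0.012575741097991977
pin [0.6498 0.0354 2.8948] n 244 81 rms 0.00016 r 0.008 seat s 0.0008
sleeve n 2651 ctr@tcp [0.0006 0.0003] slope [ 0.006 -0.004] rms 0.00025 zrange [-0.0161 -0.0157  0.0341  0.0406]
scene
base 864 ((654.3150024414062, 36.08505630493164), (95.13162994384766, 104.5308837890625), 75.0793228149414) 0.012325722405608197
pin [0.6616 0.0282 2.8947] n 93 14 rms 0.00265 r 0.008 seat s 0.0026
sleeve n 224 ctr@tcp [0.0021 0.0018] slope [-0.007 -0.014] rms 0.00117 zrange [-0.0164 -0.0153  0.042   0.044 ]
side
base 693 ((653.2789306640625, 31.894886016845703), (94.48452758789062, 98.5797119140625), 76.66991424560547) 0.011419962061564481
pin [0.6485 0.0346 2.8983] n 68 47 rms 0.00164 r 0.008 seat s -0.001
sleeve n 133 ctr@tcp [ 0.0031 -0.0012] slope [-0.027  0.021] rms 0.00172 zrange [-0.0183 -0.0152  0.0443  0.045 ]
```

```bash
python3 plan.py .6137 .0441 .1386 tilt 2.893
```

```text
t 4.8 tcp [0.6003 0.0396 0.1696] | travel [0.0059 0.0621 0.2767] n>= 1 dist 0.034 rot [ 0.005 -0.01   0.013] | F [-0.7  0.1 -1.1] gap 0.0313 grip 45.0
```

```bash
cat > rel.py <<'E'
from fit import *
from plan import pose
n,st=sys.argv[1],float(sys.argv[2])   # st: wanted TCP distance along the pin axis from the seat
Z=np.load(n+"_wrist.npz");p=fit_pin(Z,(.650,.035));sl=fit_sleeve(Z);Rt,t=toolT(Z);az=p[2]
a=-pose("tilt",az)[:,2];o=np.array([p[0],p[1],.052])
off=pose("tilt",az)@np.array([sl[0],sl[1],0])
w=np.degrees(R.from_matrix(Rt.T@pose("tilt",az)).as_rotvec())/60
print("travel",(Rt.T@(o+a*st-off-t)/.12).round(4),"rot",w.round(4),"now s",((t-o)@a).round(4))
E
python3 rel.py p1 .094
```

```text
base 7506 ((654.7808227539062, 34.115028381347656), (90.27149200439453, 101.7800521850586), 75.66131591796875) 0.012575741097991977
pin [0.6498 0.0354 2.8948] n 244 81 rms 0.00016 r 0.008 seat s 0.0008
sleeve n 2651 ctr@tcp [0.0006 0.0003] slope [ 0.006 -0.004] rms 0.00025 zrange [-0.0161 -0.0157  0.0341  0.0406]
travel [0.0081 0.0589 0.2859] rot [ 0.0053 -0.0096  0.0114] now s 0.1283
```

```bash
python3 -m pendant '[{"travel":[0.008,0.059,0.1],"rot":[0.005,-0.01,0.011],"fingers":-0.8},{"travel":[0.008,0.059,0.2],"rot":[0.005,-0.01,0.011],"fingers":-0.8},{"travel":[0.008,0.059,0.286],"rot":[0.005,-0.01,0.011],"fingers":-0.8},{"travel":[0.008,0.059,0.286],"rot":[0.005,-0.01,0.011],"fingers":-0.8},{"travel":[0.008,0.059,0.286],"rot":[0.005,-0.01,0.011],"fingers":-0.8}]'; python3 s.py p2 >/dev/null; python3 rel.py p2 .074; python3 fit.py p2|tail -6
```

```text
clock: 5.3
tcp_pos: [0.6134, 0.0434, 0.1369]
orientation: [0.196, 0.121, 0.973, -0.025]
wrist_force: [-0.3, -0.3, -0.7]
finger_gap: 0.0315
grip_force: 45.0
base 9411 ((654.317138671875, 34.204322814941406), (90.28662109375, 100.12574768066406), 75.83705139160156) 0.012562448605752119
pin [0.6499 0.0354 2.8948] n 68 136 rms 0.00016 r 0.008 seat s 0.0008
sleeve n 2673 ctr@tcp [0.0007 0.0003] slope [ 0.006 -0.004] rms 0.00025 zrange [-0.0161 -0.0157  0.0345  0.041 ]
travel [-0.0163  0.0074  0.1561] rot [-0.0006 -0.0012  0.    ] now s 0.0927
pin [0.657  0.0244 2.8953] n 78 17 rms 0.00254 r 0.0081 seat s 0.0031
sleeve n 213 ctr@tcp [0.002  0.0008] slope [-0.004  0.011] rms 0.00144 zrange [-0.0169 -0.0158  0.0426  0.0485]
side
base 706 ((653.3334350585938, 30.156829833984375), (93.9223861694336, 98.79407501220703), 75.90938568115234) 0.011336493274760162
pin [0.6485 0.0347 2.8966] n 69 39 rms 0.00137 r 0.008 seat s -0.0006
sleeve n 128 ctr@tcp [ 0.0022 -0.0014] slope [0.008 0.014] rms 0.00155 zrange [-0.0191 -0.0144  0.0439  0.0473]
```

View pics/p2_wrist.png

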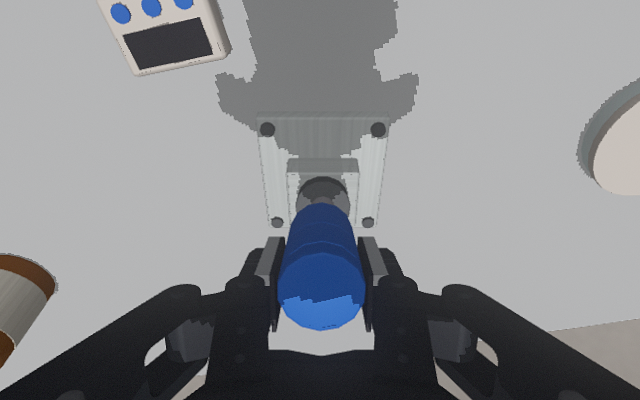

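The picture shows the pin in line under the sleeve, around column 322. A 2 mm shift along tool x remains, so I'll correct that and start on gently.

```bash
python3 -m pendant '[{"travel":[-0.016,0.007,0],"rot":[0,0,0],"fingers":-0.8},{"travel":[-0.016,0.007,0.03],"rot":[0,0,0],"fingers":-0.8},{"travel":[-0.016,0.007,0.05],"rot":[0,0,0],"fingers":-0.8},{"travel":[-0.016,0.007,0.07],"rot":[0,0,0],"fingers":-0.8},{"travel":[-0.016,0.007,0.09],"rot":[0,0,0],"fingers":-0.8},{"travel":[-0.016,0.007,0.09],"rot":[0,0,0],"fingers":-0.8}]'
python3 s.py p3 >/dev/null; python3 rel.py p3 .074
```

```text
clock: 6.35
tcp_pos: [0.6194, 0.043, 0.1277]
orientation: [0.197, 0.121, 0.973, -0.025]
wrist_force: [-0.2, -0.8, -0.3]
finger_gap: 0.0312
grip_force: 45.0
base 10277 ((654.5704345703125, 34.10051345825195), (90.47377014160156, 100.87057495117188), 75.54069519042969) 0.012595491898050648
pin [0.6499 0.0353 2.8949] n 35 151 rms 0.00017 r 0.0081 seat s 0.0008
sleeve n 2680 ctr@tcp [0.0007 0.0003] slope [ 0.006 -0.004] rms 0.00025 zrange [-0.0161 -0.0157  0.0346  0.0414]
travel [-0.0005 -0.0019  0.0661] rot [-0.0005 -0.0008  0.0001] now s 0.0819
```

```bash
python3 -m pendant '[{"travel":[0,-0.001,0.02],"rot":[0,0,0],"fingers":-0.8},{"travel":[0,-0.001,0.04],"rot":[0,0,0],"fingers":-0.8},{"travel":[0,-0.001,0.06],"rot":[0,0,0],"fingers":-0.8},{"travel":[0,-0.001,0.08],"rot":[0,0,0],"fingers":-0.8},{"travel":[0,-0.001,0.1],"rot":[0,0,0],"fingers":-0.8},{"travel":[0,-0.001,0.12],"rot":[0,0,0],"fingers":-0.8}]'
python3 -m pendant '[{"travel":[0,0,0.01],"rot":[0,0,0],"fingers":-0.8},{"travel":[0,0,0.02],"rot":[0,0,0],"fingers":-0.8},{"travel":[0,0,0.03],"rot":[0,0,0],"fingers":-0.8}]'
cat > ax.py <<'E'
from h import *
s=env.get_state();a=np.array([-.3776,.0953,.921]);F=s["wrist_force"]
print("t",round(s["clock"],2),"s",((s["tcp_pos"]-[.6499,.0354,.052])@a).round(4),"Fax",(F@a).round(1),"Flat",np.linalg.norm(F-a*(F@a)).round(1),F.round(1),"tau",s["ft_torque"].round(2))
E
python3 ax.py
```

```text
clock: 7.4
tcp_pos: [0.6251, 0.0415, 0.1148]
orientation: [0.197, 0.121, 0.973, -0.025]
wrist_force: [-0.3, -0.1, -1.0]
finger_gap: 0.0316
grip_force: 45.0
clock: 7.7
tcp_pos: [0.6265, 0.0412, 0.1117]
orientation: [0.197, 0.121, 0.973, -0.025]
wrist_force: [-0.7, -0.3, 0.6]
finger_gap: 0.0315
grip_force: 45.0
t 7.7 s 0.0644 Fax 0.7 Flat 0.5 [-0.7 -0.3  0.6] tau [0.13 0.33 0.03]
```

```bash
for i in 1 2; do python3 -m pendant '[{"travel":[0,0,0.01],"rot":[0,0,0],"fingers":-0.8},{"travel":[0,0,0.02],"rot":[0,0,0],"fingers":-0.8},{"travel":[0,0,0.03],"rot":[0,0,0],"fingers":-0.8}]'|grep force; python3 ax.py; done
```

```text
wrist_force: [-0.3, -0.5, -0.2]
grip_force: 45.0
t 8.0 s 0.0608 Fax -0.1 Flat 0.6 [-0.3 -0.5 -0.2] tau [0.05 0.32 0.  ]
wrist_force: [0.5, -0.2, 0.1]
grip_force: 45.0
t 8.3 s 0.0571 Fax -0.1 Flat 0.5 [ 0.5 -0.2  0.1] tau [ 0.09  0.31 -0.01]
```

```bash
for i in 1 2; do python3 -m pendant '[{"travel":[0,0,0.01],"rot":[0,0,0],"fingers":-0.8},{"travel":[0,0,0.02],"rot":[0,0,0],"fingers":-0.8},{"travel":[0,0,0.03],"rot":[0,0,0],"fingers":-0.8}]'|grep force; python3 ax.py; done
```

```text
wrist_force: [-0.2, 0.4, -0.7]
grip_force: 45.0
t 8.6 s 0.0536 Fax -0.6 Flat 0.6 [-0.2  0.4 -0.7] tau [ 0.1   0.43 -0.02]
wrist_force: [0.1, 0.2, -0.6]
grip_force: 45.0
t 8.9 s 0.05 Fax -0.6 Flat 0.3 [ 0.1  0.2 -0.6] tau [0.06 0.38 0.  ]
```

```bash
for i in 1 2; do python3 -m pendant '[{"travel":[0,0,0.008],"rot":[0,0,0],"fingers":-0.8},{"travel":[0,0,0.016],"rot":[0,0,0],"fingers":-0.8},{"travel":[0,0,0.023],"rot":[0,0,0],"fingers":-0.8}]'|grep force; python3 ax.py; done
```

```text
wrist_force: [-0.5, -1.0, -0.7]
grip_force: 45.0
t 9.2 s 0.0472 Fax -0.5 Flat 1.2 [-0.5 -1.  -0.7] tau [ 0.14  0.41 -0.01]
wrist_force: [-11.8, 1.8, 15.9]
grip_force: 46.7
t 9.5 s 0.0456 Fax 19.3 Flat 4.9 [-11.8   1.8  15.9] tau [ 0.03  1.38 -0.08]
```

```bash
python3 -m pendant '[{"travel":[0,0,-0.003],"rot":[0,0,0],"fingers":-0.8},{"travel":[0,0,-0.003],"rot":[0,0,0],"fingers":-0.8},{"travel":[0,0,-0.003],"rot":[0,0,0],"fingers":-0.8},{"travel":[0,0,-0.003],"rot":[0,0,0],"fingers":-0.8},{"travel":[0,0,-0.003],"rot":[0,0,0],"fingers":-0.8},{"travel":[0,0,-0.003],"rot":[0,0,0],"fingers":-0.8},{"travel":[0,0,-0.003],"rot":[0,0,0],"fingers":-0.8},{"travel":[0,0,-0.003],"rot":[0,0,0],"fingers":-0.8}]'|grep force; python3 ax.py; python3 s.py p4 >/dev/null; python3 fit.py p4
python3 -c "
import cv2;a=cv2.imread('pics/p4_wrist.png')[120:320,220:420];b=cv2.imread('pics/p4_side.png')[120:220,280:380];cv2.imwrite('pics/p4c.png',cv2.hconcat([cv2.resize(a,(400,400)),cv2.resize(b,(400,400))]))"
```

```text
wrist_force: [-5.5, 0.2, 6.9]
grip_force: 45.7
t 10.3 s 0.0457 Fax 8.5 Flat 2.5 [-5.5  0.2  6.9] tau [ 0.02  0.89 -0.06]
wrist
base 13457 ((653.9118041992188, 34.515113830566406), (90.4019775390625, 99.23222351074219), 75.6549072265625) 0.012594920340469856
pin [0.6499 0.0354 2.895 ] n 0 254 rms 0.00018 r  seat s 0.0008
sleeve n 2738 ctr@tcp [0.0007 0.0002] slope [ 0.009 -0.004] rms 0.00024 zrange [-0.0161 -0.0157  0.0351  0.0417]
scene
base 839 ((650.9783935546875, 35.41539001464844), (93.64510345458984, 111.32091522216797), 75.69491577148438) 0.012405494087524449
pin [0.6504 0.0281 2.8963] n 56 23 rms 0.00216 r 0.0087 seat s -0.001
sleeve n 200 ctr@tcp [0.0021 0.0013] slope [0.005 0.008] rms 0.00135 zrange [-0.0161 -0.0155  0.0432  0.0459]
side
base 700 ((653.4511108398438, 32.728816986083984), (95.6833724975586, 98.67262268066406), 76.67727661132812) 0.011353733122878684
pin [0.6479 0.0347 2.8949] n 0 50 rms 0.00151 r  seat s -0.0017
sleeve n 118 ctr@tcp [ 0.003  -0.0022] slope [-0.034  0.041] rms 0.00147 zrange [-0.0158 -0.0149  0.0443  0.0467]
```

View pics/p4c.png

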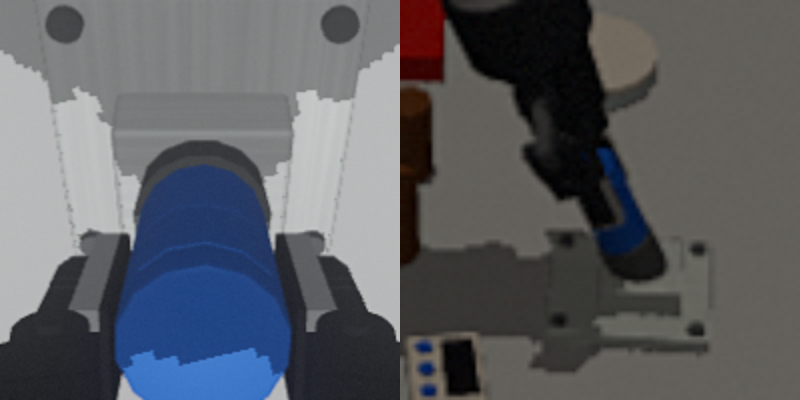

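Side view: the mouth rests on the dark seat and no steel pin shows, so it is fully home and this sleeve is good. I'll withdraw it and take it to the green post.

```bash
python3 -m pendant '[{"travel":[0,0,-0.08],"rot":[0,0,0],"fingers":-0.8},{"travel":[0,0,-0.2],"rot":[0,0,0],"fingers":-0.8},{"travel":[0,0,-0.4],"rot":[0,0,0],"fingers":-0.8},{"travel":[0,0,-0.7],"rot":[0,0,0],"fingers":-0.8},{"travel":[0,0,-0.7],"rot":[0,0,0],"fingers":-0.8}]'; python3 -c "
from h import *
print(env.get_state()['joint_pos'].round(2))"; python3 plan.py .511 -.345 .19 down 2.895;
```

```text
clock: 11.25
tcp_pos: [0.6038, 0.0477, 0.1767]
orientation: [0.201, 0.12, 0.972, -0.024]
wrist_force: [1.4, -0.1, 0.1]
finger_gap: 0.0314
grip_force: 45.0
[-0.01  0.13 -0.46  0.58 -0.09  0.22]
t 11.25 tcp [0.6038 0.0477 0.1767] | travel [-0.0895 -3.3625 -0.088 ] n>= 4 dist 0.404 rot [0.002 0.389 0.   ] | F [ 1.4 -0.1  0.1] gap 0.0314 grip 45.0
```

```bash
for i in 1 2 3; do python3 -m pendant '[{"travel":[-0.022,-0.4,-0.022],"rot":[0,0,0],"fingers":-0.8},{"travel":[-0.022,-0.84,-0.022],"rot":[0,0,0],"fingers":-0.8},{"travel":[-0.022,-0.84,-0.022],"rot":[0,0,0],"fingers":-0.8}]' |grep tcp; done
python3 -m pendant '[{"travel":[-0.022,-0.3,-0.022],"rot":[0,0.13,0],"fingers":-0.8},{"travel":[-0.022,-0.6,-0.022],"rot":[0,0.26,0],"fingers":-0.8},{"travel":[-0.022,-0.84,-0.022],"rot":[0.002,0.389,0],"fingers":-0.8},{"travel":[-0.022,-0.84,-0.022],"rot":[0.002,0.389,0],"fingers":-0.8},{"travel":[-0.022,-0.84,-0.022],"rot":[0.002,0.389,0],"fingers":-0.8},{"travel":[-0.022,-0.84,-0.022],"rot":[0.002,0.389,0],"fingers":-0.8}]'
cat > post.py <<'E'
from fit import *
from plan import pose
n=sys.argv[1];az=2.895
st=env.get_state();im,d,P=shot("wrist");cv2.imwrite(f"pics/{n}.png",im)
np.savez(f"{n}_wrist.npz",im=im,d=d,P=P,tcp=st["tcp_pos"],q=st["orientation"]);Z=np.load(f"{n}_wrist.npz")
sl=fit_sleeve(Z);Rt,t=toolT(Z)
m=(d>0)&(np.hypot(P[...,0]-.511,P[...,1]+.345)<.03)&(P[...,2]>.010)&(P[...,2]<.052)&(im.max(-1).astype(int)-im.min(-1)<60)
q=P[m];print("post pts",len(q),q[:,2].min().round(4),q[:,2].max().round(4))
w=q[q[:,2]<.046]
f=lambda p:np.hypot(w[:,0]-p[0],w[:,1]-p[1])-.005
r=least_squares(f,[.511,-.345],loss="soft_l1",f_scale=.0005);c=r.x
print("post",c.round(4),"rms",np.sqrt((r.fun**2).mean()).round(5),"top mean",q[q[:,2]>.046].mean(0).round(4),len(q[q[:,2]>.046]))
g=P[(d>0)&(np.hypot(P[...,0]-.511,P[...,1]+.345)<.09)&(P[...,2]>.017)&(P[...,2]<.027)];print("rim",len(g),cv2.minAreaRect((g[:,:2]*1000).astype(np.float32)))
Rd=pose("down",az);off=Rd@np.array([sl[0],sl[1],0])
for z in(.105,.0483): print("z",z,"travel",(Rt.T@(np.r_[c,z]-off-t)/.12).round(4))
print("rot",(np.degrees(R.from_matrix(Rt.T@Rd).as_rotvec())/60).round(4))
E
python3 post.py g1
```

```text
tcp_pos: [0.5777, -0.0552, 0.1746]
tcp_pos: [0.5549, -0.1536, 0.1783]
tcp_pos: [0.5321, -0.2516, 0.182]
clock: 12.75
tcp_pos: [0.5092, -0.3433, 0.1846]
orientation: [-0.004, 0.123, 0.992, -0.0]
wrist_force: [-0.7, 0.8, -0.5]
finger_gap: 0.0314
grip_force: 45.3
sleeve n 2755 ctr@tcp [0.0009 0.0003] slope [ 0.006 -0.003] rms 0.00024 zrange [-0.0161 -0.0157  0.0358  0.0424]
post pts 221 0.0104 0.0499
post [ 0.5102 -0.3425] rms 0.00061 top mean [ 0.5097 -0.3424  0.0479] 58
rim 2275 ((510.17041015625, -342.462646484375), (110.57513427734375, 110.74088287353516), 79.887939453125)
z 0.105 travel [-0.0193  0.007   0.6633]
z 0.0483 travel [-0.0227  0.0078  1.1358]
rot [-0.0016 -0.0069  0.0007]
```

View pics/g1.png

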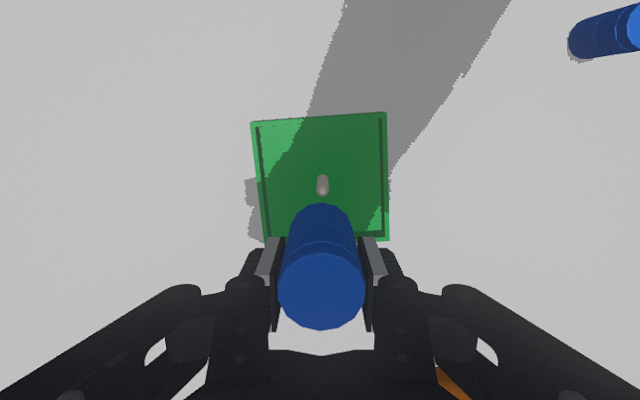

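The post shows at (322,185), and its fit agrees with the tray centre. I'll lower over it, then check.

```bash
python3 -m pendant '[{"travel":[-0.019,0.007,0.3],"rot":[-0.002,-0.007,0],"fingers":-0.8},{"travel":[-0.019,0.007,0.55],"rot":[-0.002,-0.007,0],"fingers":-0.8},{"travel":[-0.02,0.007,0.68],"rot":[-0.002,-0.007,0],"fingers":-0.8},{"travel":[-0.02,0.007,0.7],"rot":[-0.002,-0.007,0],"fingers":-0.8},{"travel":[-0.02,0.007,0.8],"rot":[-0.002,-0.007,0],"fingers":-0.8},{"travel":[-0.02,0.007,0.9],"rot":[-0.002,-0.007,0],"fingers":-0.8},{"travel":[-0.02,0.007,1],"rot":[-0.002,-0.007,0],"fingers":-0.8},{"travel":[-0.02,0.007,1],"rot":[-0.002,-0.007,0],"fingers":-0.8}]'; python3 plan.py .5102 -.3425 .0483 down 2.895
```

```text
clock: 13.6
tcp_pos: [0.5097, -0.344, 0.0632]
orientation: [-0.001, 0.123, 0.992, 0.001]
wrist_force: [0.4, 0.6, -0.2]
finger_gap: 0.0316
grip_force: 45.3
t 13.6 tcp [ 0.5097 -0.344   0.0632] | travel [-0.0015  0.0128  0.1245] n>= 1 dist 0.015 rot [ 0.001 -0.002 -0.001] | F [ 0.4  0.6 -0.2] gap 0.0316 grip 45.3
```

```bash
python3 -m pendant '[{"travel":[0,0.008,0.04],"rot":[0,0,0],"fingers":-0.8},{"travel":[0,0.008,0.08],"rot":[0,0,0],"fingers":-0.8},{"travel":[0,0.008,0.1],"rot":[0,0,0],"fingers":-0.8},{"travel":[0,0.008,0.11],"rot":[0,0,0],"fingers":-0.8},{"travel":[0,0.008,0.118],"rot":[0,0,0],"fingers":-0.8},{"travel":[0,0.008,0.118],"rot":[0,0,0],"fingers":-0.8}]'; python3 plan.py .5102 -.3425 .0483 down 2.895
```

```text
clock: 14.2
tcp_pos: [0.511, -0.344, 0.0509]
orientation: [0.0, 0.123, 0.992, -0.0]
wrist_force: [-0.1, -0.2, -1.0]
finger_gap: 0.0313
grip_force: 45.3
t 14.2 tcp [ 0.511  -0.344   0.0509] | travel [0.0091 0.0105 0.0218] n>= 1 dist 0.003 rot [-0.     0.    -0.001] | F [-0.1 -0.2 -1. ] gap 0.0313 grip 45.3
```

```bash
for i in 1 2; do python3 -m pendant '[{"travel":[0,0,0.006],"rot":[0,0,0],"fingers":-0.8},{"travel":[0,0,0.012],"rot":[0,0,0],"fingers":-0.8},{"travel":[0,0,0.012],"rot":[0,0,0],"fingers":-0.8}]' | grep -E "tcp|force"; done
```

```text
tcp_pos: [0.5111, -0.3441, 0.05]
wrist_force: [-1.0, 0.3, 2.6]
grip_force: 45.5
tcp_pos: [0.5111, -0.3442, 0.0499]
wrist_force: [-3.4, 3.3, 11.2]
grip_force: 46.4
```

The floor contact height matches the seat contact, with the mouth 45.7 mm below the TCP. I'll release, back off and go on to the other sleeve.

```bash
python3 -m pendant '[{"travel":[0,0,-0.01],"rot":[0,0,0],"fingers":-0.2},{"travel":[0,0,-0.01],"rot":[0,0,0],"fingers":0.4},{"travel":[0,0,-0.01],"rot":[0,0,0],"fingers":0.4},{"travel":[0,0,-0.2],"rot":[0,0,0],"fingers":0.4},{"travel":[0,0,-0.6],"rot":[0,0,0],"fingers":0.4},{"travel":[0,0,-1],"rot":[0,0,0],"fingers":0.4},{"travel":[0,0,-1],"rot":[0,0,0],"fingers":0.4}]'; python3 plan.py .448 -.103 .165 down 2.895
python3 - <<'E'
from h import *
im,d,P=shot("wrist");cv2.imwrite("pics/g2.png",im)
m=(d>0)&(np.hypot(P[...,0]-.51,P[...,1]+.343)<.04)&(P[...,2]>.055)&(P[...,2]<.08);q=P[m]
print(len(q),cv2.minEnclosingCircle((q[:,:2]*1000).astype(np.float32)),np.percentile(q[:,2],[5,50,95]).round(4))
E
```

```text
clock: 15.5
tcp_pos: [0.5141, -0.3466, 0.1753]
orientation: [0.005, 0.123, 0.992, -0.004]
wrist_force: [0.6, 0.3, 0.5]
finger_gap: 0.0597
grip_force: 0.0
t 15.5 tcp [ 0.5141 -0.3466  0.1753] | travel [1.0312 1.8342 0.0642] n>= 2 dist 0.253 rot [-0.006  0.01  -0.   ] | F [0.6 0.3 0.5] gap 0.0597 grip 0.0
1630 ((509.5588684082031, -343.7189636230469), 15.981207847595215) [0.0628 0.0645 0.0657]
```

```bash
python3 -m pendant '[{"travel":[0.516,0.917,0.032],"rot":[0,0,0],"fingers":0.5},{"travel":[0.516,0.917,0.032],"rot":[0,0,0],"fingers":0.5},{"travel":[0.516,0.917,0.032],"rot":[0,0,0],"fingers":0.5}]' | grep tcp
python3 -m pendant '[{"travel":[0.516,0.917,0.032],"rot":[0,0.01,0],"fingers":0.5},{"travel":[0.516,0.917,0.032],"rot":[-0.006,0.01,0],"fingers":0.5},{"travel":[0.516,0.917,0.032],"rot":[-0.006,0.01,0],"fingers":0.5},{"travel":[0.516,0.917,0.032],"rot":[-0.006,0.01,0],"fingers":0.5},{"travel":[0.516,0.917,0.032],"rot":[-0.006,0.01,0],"fingers":0.5}]'
python3 - <<'E'
from h import *
from plan import plan
im,d,P=shot("wrist")
m=(d>0)&(np.hypot(P[...,0]-.448,P[...,1]+.103)<.04)&(P[...,2]>.055)&(P[...,2]<.07);q=P[m]
c,r=cv2.minEnclosingCircle((q[:,:2]*1000).astype(np.float32));print(len(q),c,r)
plan([c[0]/1000,c[1]/1000,.0435],"down",2.895)
E
```

```text
tcp_pos: [0.4751, -0.2183, 0.1619]
clock: 16.35
tcp_pos: [0.4443, -0.0997, 0.1594]
orientation: [-0.005, 0.123, 0.992, 0.004]
wrist_force: [-0.2, -0.6, 1.4]
finger_gap: 0.0639
grip_force: 0.0
1712 (448.2164001464844, -102.54460906982422) 16.07264518737793
t 16.4 tcp [ 0.4448 -0.1005  0.1597] | travel [-0.0425 -0.0152  0.9675] n>= 1 dist 0.116 rot [ 0.005 -0.01  -0.   ] | F [-0.  -0.   0.2] gap 0.064 grip 0.0
```

```bash
python3 -m pendant '[{"travel":[-0.043,-0.015,0.3],"rot":[0.005,-0.01,0],"fingers":0.5},{"travel":[-0.043,-0.015,0.65],"rot":[0.005,-0.01,0],"fingers":0.5},{"travel":[-0.043,-0.015,0.9],"rot":[0.005,-0.01,0],"fingers":0.5},{"travel":[-0.043,-0.015,0.967],"rot":[0.005,-0.01,0],"fingers":0.5},{"travel":[-0.043,-0.015,0.967],"rot":[0.005,-0.01,0],"fingers":0.5},{"travel":[-0.043,-0.015,0.967],"rot":[0.005,-0.01,0],"fingers":-0.8},{"travel":[-0.043,-0.015,0.967],"rot":[0.005,-0.01,0],"fingers":-0.8},{"travel":[-0.043,-0.015,0.967],"rot":[0.005,-0.01,0],"fingers":-0.8},{"travel":[-0.043,-0.015,0.967],"rot":[0.005,-0.01,0],"fingers":-0.8}]' 45
python3 -m pendant '[{"travel":[0,0,-0.3],"rot":[0,0,0],"fingers":-0.8},{"travel":[0,0,-0.7],"rot":[0,0,0],"fingers":-0.8},{"travel":[0,0,-1],"rot":[0,0,0],"fingers":-0.8},{"travel":[0,0,-1],"rot":[0,0,0],"fingers":-0.8}]'
python3 plan.py .6045 .047 .175 tilt 2.895
```

```text
clock: 17.3
tcp_pos: [0.4498, -0.1031, 0.0459]
orientation: [0.002, 0.123, 0.992, -0.0]
wrist_force: [-1.1, -1.6, 6.6]
finger_gap: 0.0314
grip_force: 44.6
clock: 17.7
tcp_pos: [0.4516, -0.1036, 0.17]
orientation: [0.005, 0.123, 0.992, -0.001]
wrist_force: [0.4, -0.5, -1.3]
finger_gap: 0.031
grip_force: 44.9
t 17.7 tcp [ 0.4516 -0.1036  0.17  ] | travel [-0.9292  1.5281 -0.0331] n>= 2 dist 0.215 rot [-0.001 -0.372 -0.   ] | F [ 0.4 -0.5 -1.3] gap 0.031 grip 44.9
```

```bash
python3 -m pendant '[{"travel":[-0.23,0.38,-0.02],"rot":[0,0,0],"fingers":-0.8},{"travel":[-0.465,0.764,-0.02],"rot":[0,0,0],"fingers":-0.8},{"travel":[-0.465,0.764,-0.02],"rot":[0,0,0],"fingers":-0.8}]' | grep tcp
python3 -m pendant '[{"travel":[-0.3,0.5,-0.02],"rot":[0,-0.14,0],"fingers":-0.8},{"travel":[-0.465,0.764,-0.02],"rot":[0,-0.28,0],"fingers":-0.8},{"travel":[-0.465,0.764,-0.02],"rot":[0,-0.375,0],"fingers":-0.8},{"travel":[-0.465,0.764,-0.02],"rot":[0,-0.375,0],"fingers":-0.8},{"travel":[-0.465,0.764,-0.02],"rot":[0,-0.375,0],"fingers":-0.8},{"travel":[-0.465,0.764,-0.02],"rot":[0,-0.375,0],"fingers":-0.8},{"travel":[-0.465,0.764,-0.02],"rot":[0,-0.375,0],"fingers":-0.8}]' |grep tcp
python3 s.py q1 >/dev/null; python3 rel.py q1 .095
```

```text
tcp_pos: [0.5279, -0.0243, 0.1667]
tcp_pos: [0.6024, 0.0468, 0.1699]
base 7505 ((654.42724609375, 34.11444091796875), (90.18276977539062, 100.6296157836914), 75.63765716552734) 0.012545676691392643
pin [0.6498 0.0354 2.8943] n 253 84 rms 0.00016 r 0.008 seat s 0.0007
sleeve n 2590 ctr@tcp [0.0007 0.0002] slope [ 0.006 -0.001] rms 0.00025 zrange [-0.0161 -0.0157  0.0342  0.0407]
travel [0.001  0.002  0.2714] rot [ 0.0001 -0.0068 -0.002 ] now s 0.1276
```

```bash
python3 -m pendant '[{"travel":[0.001,0.002,0.1],"rot":[0,-0.007,-0.002],"fingers":-0.8},{"travel":[0.001,0.002,0.2],"rot":[0,-0.007,-0.002],"fingers":-0.8},{"travel":[0.001,0.002,0.27],"rot":[0,-0.007,-0.002],"fingers":-0.8},{"travel":[0.001,0.002,0.27],"rot":[0,-0.007,-0.002],"fingers":-0.8},{"travel":[0.001,0.002,0.27],"rot":[0,-0.007,-0.002],"fingers":-0.8}]' | grep tcp
python3 s.py q2 >/dev/null; python3 rel.py q2 .085
```

```text
tcp_pos: [0.6131, 0.0453, 0.1387]
base 9262 ((654.6409912109375, 34.117156982421875), (90.59539794921875, 100.8470458984375), 75.70355224609375) 0.01257133131473441
pin [0.6498 0.0354 2.8949] n 88 129 rms 0.00019 r 0.008 seat s 0.0007
sleeve n 2615 ctr@tcp [0.0007 0.0002] slope [ 0.007 -0.002] rms 0.00026 zrange [-0.016  -0.0156  0.0345  0.0412]
travel [-0.0163 -0.0079  0.0804] rot [ 0.0003 -0.001   0.0013] now s 0.0946
```

```bash
python3 -m pendant '[{"travel":[-0.016,-0.008,0],"rot":[0,0,0],"fingers":-0.8},{"travel":[-0.016,-0.008,0.03],"rot":[0,0,0],"fingers":-0.8},{"travel":[-0.016,-0.008,0.05],"rot":[0,0,0],"fingers":-0.8},{"travel":[-0.016,-0.008,0.07],"rot":[0,0,0],"fingers":-0.8},{"travel":[-0.016,-0.008,0.09],"rot":[0,0,0],"fingers":-0.8},{"travel":[-0.016,-0.008,0.1],"rot":[0,0,0],"fingers":-0.8}]' | grep tcp; python3 ax.py
python3 s.py q3 >/dev/null; python3 rel.py q3 .070
```

```text
tcp_pos: [0.6192, 0.0429, 0.1284]
t 20.7 s 0.0826 Fax -1.2 Flat 0.7 [-0.1 -0.1 -1.4] tau [0.11 0.43 0.03]
base 10186 ((654.046142578125, 34.285377502441406), (90.23236083984375, 99.89977264404297), 75.66514587402344) 0.01260074417878164
pin [0.6499 0.0354 2.895 ] n 38 145 rms 0.00017 r 0.008 seat s 0.0008
sleeve n 2596 ctr@tcp [0.0007 0.0002] slope [ 0.006 -0.001] rms 0.00026 zrange [-0.016  -0.0156  0.0348  0.0413]
travel [-5.000e-04  1.000e-04  1.053e-01] rot [ 0.0004 -0.0005  0.0012] now s 0.0826
```

```bash
for i in 1 2 3; do python3 -m pendant '[{"travel":[0,0,0.012],"rot":[0,0,0],"fingers":-0.8},{"travel":[0,0,0.024],"rot":[0,0,0],"fingers":-0.8},{"travel":[0,0,0.036],"rot":[0,0,0],"fingers":-0.8},{"travel":[0,0,0.036],"rot":[0,0,0],"fingers":-0.8}]' | grep wrist; done; python3 ax.py
```

```text
wrist_force: [0.7, 1.0, -1.1]
wrist_force: [0.2, -0.6, -0.2]
wrist_force: [0.7, 0.8, -1.0]
t 22.35 s 0.0699 Fax -1.1 Flat 1.0 [ 0.7  0.8 -1. ] tau [ 0.17  0.4  -0.04]
```

```bash
for i in 1 2; do python3 -m pendant '[{"travel":[0,0,0.008],"rot":[0,0,0],"fingers":-0.8},{"travel":[0,0,0.016],"rot":[0,0,0],"fingers":-0.8},{"travel":[0,0,0.024],"rot":[0,0,0],"fingers":-0.8},{"travel":[0,0,0.024],"rot":[0,0,0],"fingers":-0.8}]' | grep wrist;python3 ax.py; done
```

```text
wrist_force: [0.2, -0.0, -1.0]
t 22.75 s 0.0671 Fax -1.0 Flat 0.2 [ 0.2 -0.  -1. ] tau [0.1  0.46 0.01]
wrist_force: [-1.3, -0.1, -0.5]
t 23.15 s 0.0642 Fax 0.1 Flat 1.4 [-1.3 -0.1 -0.5] tau [0.15 0.39 0.02]
```

```bash
python3 -m pendant '[{"travel":[0,0,0.008],"rot":[0,0,0],"fingers":-0.8},{"travel":[0,0,0.016],"rot":[0,0,0],"fingers":-0.8},{"travel":[0,0,0.02],"rot":[0,0,0],"fingers":-0.8}]' | grep wrist;python3 ax.py
```

```text
wrist_force: [-8.5, 0.4, 12.2]
t 23.45 s 0.063 Fax 14.5 Flat 3.3 [-8.5  0.4 12.2] tau [ 0.1   1.07 -0.05]
```

```bash
python3 -m pendant '[{"travel":[0,0,0.006],"rot":[0,0,0],"fingers":-0.8},{"travel":[0,0,0.006],"rot":[0,0,0],"fingers":-0.8},{"travel":[0,0,0.006],"rot":[0,0,0],"fingers":-0.8}]' | grep wrist;python3 ax.py
python3 -m pendant '[{"travel":[0,0,-0.006],"rot":[0,0,0],"fingers":-0.8},{"travel":[0,0,-0.006],"rot":[0,0,0],"fingers":-0.8},{"travel":[0,0,-0.006],"rot":[0,0,0],"fingers":-0.8},{"travel":[0,0,-0.006],"rot":[0,0,0],"fingers":-0.8},{"travel":[0,0,-0.006],"rot":[0,0,0],"fingers":-0.8},{"travel":[0,0,-0.006],"rot":[0,0,0],"fingers":-0.8},{"travel":[0,0,-0.006],"rot":[0,0,0],"fingers":-0.8}]' | grep wrist;python3 ax.py; python3 s.py q4 >/dev/null; python3 rel.py q4 .063
python3 -c "
import cv2;a=cv2.imread('pics/q4_wrist.png')[120:320,220:420];b=cv2.imread('pics/q4_side.png')[120:220,280:380];cv2.imwrite('pics/q4c.png',cv2.hconcat([cv2.resize(a,(400,400)),cv2.resize(b,(400,400))]))"
```

```text
wrist_force: [-9.9, 2.1, 14.1]
t 23.75 s 0.0629 Fax 17.0 Flat 3.8 [-9.9  2.1 14.1] tau [ 0.09  1.2  -0.07]
wrist_force: [-7.2, 1.1, 8.4]
t 24.45 s 0.0631 Fax 10.5 Flat 3.5 [-7.2  1.1  8.4] tau [ 0.13  0.91 -0.03]
base 11894 ((654.3382568359375, 34.25968933105469), (90.37457275390625, 100.18245697021484), 75.83454895019531) 0.012606823996457198
pin [0.6499 0.0354 2.8949] n 0 196 rms 0.00018 r  seat s 0.0007
sleeve n 2634 ctr@tcp [0.0007 0.0002] slope [ 0.008 -0.002] rms 0.00026 zrange [-0.016  -0.0157  0.0348  0.0417]
travel [ 0.0058 -0.0023  0.001 ] rot [0.0008 0.0012 0.0015] now s 0.0631
```

View pics/q4c.png

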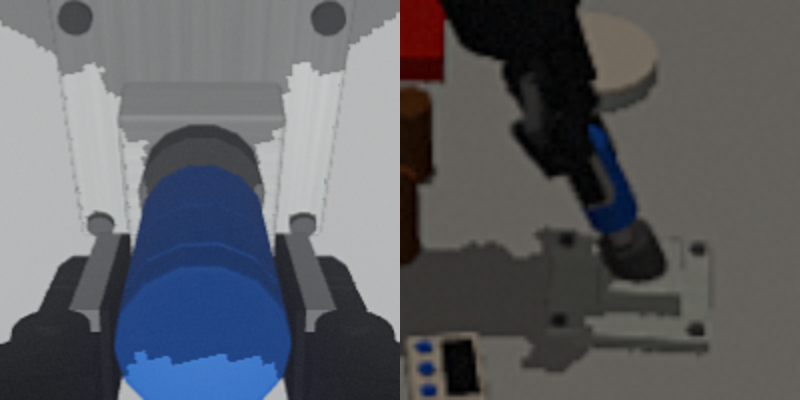

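In the side view about 17 mm of steel shows between the mouth and the seat, and the stop is hard. This sleeve is a reject, so it goes to the red tray.

```bash
python3 -m pendant '[{"travel":[0,0,-0.08],"rot":[0,0,0],"fingers":-0.8},{"travel":[0,0,-0.2],"rot":[0,0,0],"fingers":-0.8},{"travel":[0,0,-0.4],"rot":[0,0,0],"fingers":-0.8},{"travel":[0,0,-0.65],"rot":[0,0,0],"fingers":-0.8},{"travel":[0,0,-0.65],"rot":[0,0,0],"fingers":-0.8}]'|grep tcp; python3 plan.py .526 .3355 .185 down 2.895;
```

```text
tcp_pos: [0.5993, 0.0486, 0.186]
t 25.4 tcp [0.5993 0.0486 0.186 ] | travel [ 1.0809  2.1716 -0.4531] n>= 3 dist 0.296 rot [0.002 0.388 0.001] | F [ 0.8 -0.6  0. ] gap 0.0309 grip 45.2
```

```bash
for i in 1 2; do python3 -m pendant '[{"travel":[0.18,0.36,-0.075],"rot":[0,0,0],"fingers":-0.8},{"travel":[0.36,0.724,-0.15],"rot":[0,0,0],"fingers":-0.8},{"travel":[0.36,0.724,-0.15],"rot":[0,0,0],"fingers":-0.8}]' | grep tcp; done
python3 -m pendant '[{"travel":[0.15,0.3,-0.06],"rot":[0,0.13,0],"fingers":-0.8},{"travel":[0.36,0.724,-0.15],"rot":[0,0.26,0],"fingers":-0.8},{"travel":[0.36,0.724,-0.15],"rot":[0.002,0.388,0],"fingers":-0.8},{"travel":[0.36,0.724,-0.15],"rot":[0.002,0.388,0],"fingers":-0.8},{"travel":[0.36,0.724,-0.15],"rot":[0.002,0.388,0],"fingers":-0.8},{"travel":[0.36,0.724,-0.15],"rot":[0.002,0.388,0],"fingers":-0.8},{"travel":[0.36,0.724,-0.15],"rot":[0.002,0.388,0],"fingers":-0.8}]'
python3 - <<'E'
from h import *
from plan import plan
im,d,P=shot("wrist");cv2.imwrite("pics/r1.png",im)
i=im.astype(int);m=(d>0)&(i[...,2]>i[...,0]*2)&(i[...,2]>i[...,1]*2)&(np.hypot(P[...,0]-.526,P[...,1]-.335)<.1);q=P[m]
g=q[q[:,2]>.017];print(cv2.minAreaRect((g[:,:2]*1000).astype(np.float32)),np.percentile(q[:,2],[5,50,95]).round(4))
plan([.526,.335,.054],"down",2.895)
E
```

```text
tcp_pos: [0.5717, 0.1486, 0.1802]
tcp_pos: [0.5479, 0.2443, 0.1801]
clock: 26.7
tcp_pos: [0.5242, 0.3343, 0.1809]
orientation: [-0.002, 0.123, 0.992, -0.001]
wrist_force: [-0.2, 1.2, 0.1]
finger_gap: 0.0311
grip_force: 45.4
((525.4263916015625, 336.78680419921875), (109.6837387084961, 109.91744995117188), 80.59808349609375) [0.0036 0.0049 0.0228]
t 26.75 tcp [0.5242 0.3345 0.1812] | travel [-0.0183  0.0089  1.0599] n>= 2 dist 0.127 rot [-0.001 -0.005  0.001] | F [ 0.1  0.  -0.4] gap 0.031 grip 45.4
```

```bash
python3 -m pendant '[{"travel":[-0.01,0.015,0.3],"rot":[0,-0.005,0],"fingers":-0.8},{"travel":[-0.01,0.015,0.6],"rot":[0,-0.005,0],"fingers":-0.8},{"travel":[-0.01,0.015,0.85],"rot":[0,-0.005,0],"fingers":-0.8},{"travel":[-0.01,0.015,0.95],"rot":[0,-0.005,0],"fingers":-0.8},{"travel":[-0.01,0.015,0.99],"rot":[0,-0.005,0],"fingers":-0.8},{"travel":[-0.01,0.015,0.99],"rot":[0,-0.005,0],"fingers":-0.8}]' | grep -E "tcp|wrist"; python3 plan.py .5254 .3368 .0499 down 2.895
```

```text
tcp_pos: [0.5259, 0.3367, 0.0625]
wrist_force: [0.4, 0.4, -0.2]
t 27.35 tcp [0.5259 0.3367 0.0625] | travel [0.0044 0.0002 0.1048] n>= 1 dist 0.013 rot [-0.001 -0.     0.001] | F [ 0.4  0.4 -0.2] gap 0.031 grip 45.4
```

```bash
python3 -m pendant '[{"travel":[0,0,0.04],"rot":[0,0,0],"fingers":-0.8},{"travel":[0,0,0.07],"rot":[0,0,0],"fingers":-0.8},{"travel":[0,0,0.085],"rot":[0,0,0],"fingers":-0.8},{"travel":[0,0,0.094],"rot":[0,0,0],"fingers":-0.8},{"travel":[0,0,0.1],"rot":[0,0,0],"fingers":-0.8},{"travel":[0,0,0.1],"rot":[0,0,0],"fingers":-0.8}]' | grep -E "tcp|wrist"; python3 -m pendant '[{"travel":[0,0,0.005],"rot":[0,0,0],"fingers":-0.8},{"travel":[0,0,0.01],"rot":[0,0,0],"fingers":-0.8}]' | grep -E "tcp|wrist"
```

```text
tcp_pos: [0.5258, 0.3366, 0.05]
wrist_force: [-0.4, -0.6, 1.8]
tcp_pos: [0.5259, 0.3366, 0.0499]
wrist_force: [-3.3, -2.2, 11.8]
```

On the floor. I'll release, retreat and check everything.

```bash
python3 -m pendant '[{"travel":[0,0,-0.01],"rot":[0,0,0],"fingers":-0.2},{"travel":[0,0,-0.01],"rot":[0,0,0],"fingers":0.4},{"travel":[0,0,-0.01],"rot":[0,0,0],"fingers":0.4},{"travel":[0,0,-0.2],"rot":[0,0,0],"fingers":0.4},{"travel":[0,0,-0.6],"rot":[0,0,0],"fingers":0.4},{"travel":[0,0,-1],"rot":[0,0,0],"fingers":0.4},{"travel":[0,0,-1],"rot":[0,0,0],"fingers":0.4}]' | grep -E "clock|tcp|gap"
python3 - <<'E'
from h import *
for c in ["wrist","scene","side"]:
    im,d,P=shot(c)
    if c=="scene": cv2.imwrite("pics/end.png",im)
    for n,x,y in [("rej",.5254,.3368),("good",.51,-.343)]:
        q=P[(d>0)&(np.hypot(P[...,0]-x,P[...,1]-y)<.045)&(P[...,2]>.056)&(P[...,2]<.08)]
        if len(q)>20: print(c,n,len(q),cv2.minEnclosingCircle((q[:,:2]*1000).astype(np.float32)),np.median(q[:,2]).round(4))
E
```

```text
clock: 28.85
tcp_pos: [0.5296, 0.3386, 0.176]
finger_gap: 0.0597
wrist rej 1617 ((524.2102661132812, 337.009521484375), 16.06638526916504) 0.0646
scene rej 97 ((524.4464721679688, 337.3509521484375), 16.863561630249023) 0.0632
scene good 225 ((511.3148193359375, -342.7231750488281), 16.331945419311523) 0.0638
side rej 75 ((523.7182006835938, 333.9883728027344), 17.89600372314453) 0.0619
side good 222 ((508.9729919433594, -346.9015808105469), 16.276832580566406) 0.0623
```

View pics/end.png

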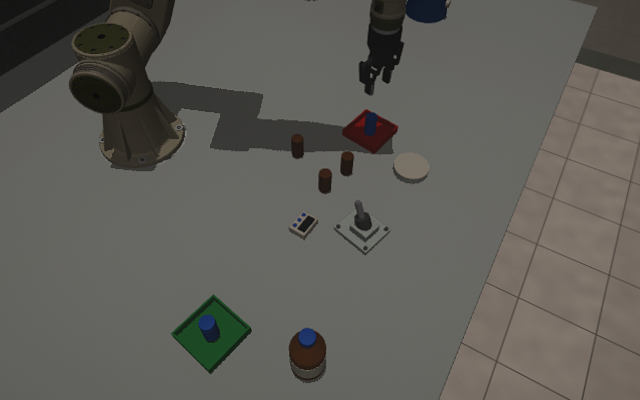

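The final picture shows one sleeve upright over the post at (209,328) and the other upright in the red tray at (371,124). The bottle, dish, timer and brown parts have not moved, and the gripper is clear.

```bash
python3 -c "
from workcell import env
print(env.hand_in())"
```

```text
the job is handed in; nothing more can be done
None
```

The job is handed in: the first sleeve went fully home and stands over the white post in the green tray; the second stopped about 17 mm short and stands mouth down in the red tray, at about 29 s of the 67 s allowed.

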